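Short spin on the mini centrifuge

ROBOT

A 6-joint arm with a two-finger parallel gripper is mounted at the origin on the work surface; the furniture and walls round the work are solid. World frame = base frame: x ahead of the robot, y to its left, z up, the work surface at z = 0. Lengths are in m, angles in degrees, forces in N, time in s.
With the tool pointing down it reaches from about 0.4 to 0.825 m from the base axis. Payload 7 kg.
Tool frame: the origin (TCP) lies between the finger pads; the fingertips stand 19 mm ahead of it and the grasp point (between the pads) is the TCP; z points along the fingers, y is the line along which they close (so a half turn about z gives the same grasp; the last joint's range is limited). The gripper opens to 88 mm and grips with 3 to 60 N. Pads are 19 mm wide; open, the fingers measure 130 mm over their backs; the gripper's body (78 mm by 193 mm) begins 47 mm behind the grasp point.
Start: joints at [81.538, 20.546, 0.682, 0, -70.136, -16.507], TCP at [0.285, 0.612, 0.246] pointing down, gripper open.
Joint ranges: [-176.03, 176.03], [-82.01, 121.73], [-58.28, 71.71], [-173.87, 95.51], [-174.79, -0.11], [-173.66, 173.66]. Speed limits (degrees/s): [136.94, 136.94, 172.46, 180, 180, 180].

INTERFACE

Orientations are given as [roll, pitch, yaw] about the fixed x, y, z axes, in that order (R = Rz(yaw) Ry(pitch) Rx(roll)).
In Python, from plant import r gives the robot as it stands. The module is installed in compiled form; this text tells all that it offers.
- The arm moves only by the shell command python3 -m pendant 'ROWS' [OPENING] [FORCE]. ROWS is JSON, a list of rows, each a list of 6 numbers: the shift along the tool's x, y, z in mm, then the turn, a rotation vector about the tool's x, y, z in rad. In form: [[tx, ty, tz, wx, wy, wz], ...]. A call has 1 to 20 rows; each row is the pose to reach, as a shift and turn from the pose commanded when the call began, along the tool's axes at that moment; what a row does not reach only later rows make up. A row lasts 1/8 s, in which the tool goes at most 62.5 mm and 10.7 degrees, less where a joint would pass 70% of its speed; a pose out of reach is approached as far as the arm can. A call with a gripper value outside its range is refused whole. OPENING is the finger opening in mm, from 0 to 87.6, set as the call begins (- or left out, the last holds). The fingers move at their own pace and stop on an object; FORCE is the grip in N (left out, the last holds). Time passes only in rows, so rows that repeat a pose let the fingers close. It gives the time, the measured TCP pose, the force, the opening and the grip force at its end, in the units of the state.
- r.get_state(): the state, without advancing time (a new reading comes with each control period).
- r.capture(name): name is "scene" or "side" or "wrist"; returns the picture (384x512x3 uint8, red, green, blue); there is no depth.
- r.camera_params(name): a dict with "mtx" (3x3 intrinsics, pixels), "rvec" (rotation vector, rad) and "tvec" (3), from world to camera coordinates, as OpenCV has them; the wrist camera has in their place "mount" (4x4, takes a point from camera to tool coordinates, whose origin is the TCP and whose axes are the flange's). Camera axes: x right, y down, z forward; pixel columns grow to the right and rows downward; lengths in m; the calibration is good to about 2 mm. A picture is of the moment at which its call begins: read the wrist's pose just before it. camera_params takes no time and is no camera call.
- r.close_job(): hands the job in; it is judged then, once.
The state is a dict: "time_s": time; "joints": joint angles; "qd": joint speeds; "joint_torque": joint torques, N m; "tcp_pos": TCP position; "eef_rot": TCP orientation; "contact_force": force on the tool from outside, world axes, zero at the start; "moment": the same for the moment, N m; "gripper_width": finger opening in m; "gripper_force": force on a finger pad.
Only numpy, scipy, OpenCV 4.12 (cv2) and the standard library are available. Lean on these libraries where they do the work, as an engineer would, in place of code of your own. Each camera call takes 0.05 s, during which the arm holds its last target. There are 200 camera calls.

TASK

Give the mini centrifuge a short spin, pressing with the fingers only: first push the raised far end of the rocker on the switch box fully down to switch the power on, then push the square key on the centrifuge (the lid lock, which stays down) fully down, and last press the round key fully down and keep holding it down: the program finishes while the fingers still hold the round key. Do not press the bar-shaped or the cross-shaped key, keep to this order, and leave everything else on the bench where it stands; nothing is to be picked up.

Things in the scene. Friction and masses are not known exactly. Their poses are not given: they have to be found in the camera images.
- centrifuge: Mini centrifuge, fixed: white housing, key deck in front (110 mm in x, 124 in y, top 50 mm above the bench), behind it a round bowl, 120 mm across, centre 98 mm along x, with clear closed lid, top 89 mm up. Origin: under the deck's centre, at bench height; x away from the robot, within 0.35 rad, z up. Four white keys in a 2 by 2 square, 44 mm apart. It is left of the drawer unit, a grey cabinet 210 mm high.
- switch_box: In-line power switch box, fixed to the bench right of the drawer unit (a grey cabinet 210 mm high, x 0.31 to 0.59, y -0.20 to 0.10 m, to be passed over or round): grey box, 90 mm (x) x 64 mm (y) x 36 mm high, with a white rocker in a black frame on its top. Origin: under its centre, at bench height; x points away from the robot within about 0.45 rad; a short black cord sleeve sticks out of its far end; z up.
- rocker (a joint): Angle of the power rocker: a white paddle, 46 mm (along the box's x) x 26 mm (y), pivoting about its middle 40 mm above the bench. -0.2 rad = off (the end near the robot is down, the far end raised), +0.2 rad = fully on (the far end is down). Friction keeps it where it is left; about 4 N on the far end, 16 mm from the pivot, turns it.
- rocker_far_end (a point): Point on the top face of the rocker, 16 mm from its pivot towards the far end (x of the switch box); about 50 mm above the bench when off and 43 mm when fully on. Its z axis is the normal of the face.
- rocker_near_end (a point): The same point on the end near the robot.
- lock_key_base: Base of the square key (lid lock). A black square bezel, 36 x 36 x 2 mm, fixed to the deck; origin: centre of its underside, 50 mm above the bench; axes as the centrifuge's. It can be at any of the four key places: 22 mm ahead of or behind the deck's centre and 22 mm left or right of it.
- spin_key_base: Base of the round key (short spin). A black square bezel, 36 x 36 x 2 mm, fixed to the deck; origin: centre of its underside, 50 mm above the bench; axes as the centrifuge's. It can be at any of the four key places: 22 mm ahead of or behind the deck's centre and 22 mm left or right of it.
- lock_key_top (a point): Centre of the top face of the square key: a white cap, 21 x 21 mm, which stands 9 mm above its bezel when up (61 mm above the bench). It is the lid lock.
- spin_key_top (a point): Centre of the top face of the round key: a white cap, 22 mm across, which stands 9 mm above its bezel when up (61 mm above the bench). It is the short spin key.
- bar_key_top (a point): Centre of the top face of the bar key: a white cap, 31 mm (centrifuge x) x 10 mm, which stands 9 mm above its bezel when up (61 mm above the bench). Not to be pressed.
- cross_key_top (a point): Centre of the top face of the cross-shaped key: a white cap, a plus sign 27 mm across with arms 9 mm wide, which stands 9 mm above its bezel when up (61 mm above the bench). Not to be pressed.
- lock_key (a joint): Pressed-in travel of the square key: 0 = fully up, 0.005 m = fully down; it moves straight down. It has no spring: it stays where it is pushed and needs about 4 N to move.
- spin_key (a joint): Pressed-in travel of the round key: 0 = fully up, 0.005 m = fully down; it moves straight down. A spring pushes it back up when let go; it needs about 2.5 N to start and 5 N to be fully down.
- bar_key (a joint): Pressed-in travel of the bar key: 0 = fully up, 0.005 m = fully down; it moves straight down. A spring pushes it back up when let go; it needs about 2.5 N to start and 5 N to be fully down.
- cross_key (a joint): Pressed-in travel of the cross-shaped key: 0 = fully up, 0.005 m = fully down; it moves straight down. A spring pushes it back up when let go; it needs about 2.5 N to start and 5 N to be fully down.
- petri: Bystander, loose: petri dish, 90 mm across, 16 mm high, lying in front of the centrifuge. Origin: centre of its underside.
- film_roll: Bystander, loose: white roll of sealing film on end, 55 mm across, 51 mm high, in front of the switch box. Origin: centre of its underside.
- small_bottle: Bystander, loose: small brown bottle with white cap, 40 mm across, 75 mm high, behind the switch box. Origin: centre of its underside.
- cryo: Bystander, loose: small white cardboard box, 71 x 70 x 52 mm, at the right. Origin: centre of its underside.
- tape: Bystander, loose: flat roll of tape at the left, 69 mm across, 13 mm high. Origin: centre of its underside.

How it is judged (in metres and radians):
On the way, in this order (a step that is already met when the one before it is completed fails the run):
1. the power rocker is switched on (value of joint rocker above 0.12 rad), for 0.2 s.
2. the square lock key is pushed down, with the power on (value of joint rocker above 0.12 rad and value of joint lock_key above 0.0035 m), for 0.2 s.
3. the fingers hold the round key down, with power on and lid locked (all of step 2 and value of joint spin_key above 0.0035 m and contact force between the fingers and spin_key_base above 1 N), for 0.3 s.
At the end, for the whole second after the job is handed in: Rocker on (over 0.12 rad), square key down (over 3.5 mm of 5), round key held down by the fingers (over 3.5 mm of 5, over 1 N), bar and cross keys up (under 2 mm), bystanders within 20 mm of where they stood (all of step 3 and value of joint spin_key below 0.0065 m and value of joint each of bar_key, cross_key below 0.002 m and distance of each of petri, film_roll, small_bottle, cryo, tape from where it was at the start of the episode below 0.02 m); the arm keeps its last pose, push and grip.
It fails at once if the arm or the gripper's body, not the fingers, presses on the switch box or the centrifuge (over 2 N) (contact force between the arm and switch_box above 2 N or contact force between the arm and centrifuge above 2 N or contact force between the arm and lock_key_base above 2 N or contact force between the arm and spin_key_base above 2 N).
It fails at once if the square key is pressed (over 2 mm) while the power is off (value of joint lock_key above 0.002 m and value of joint rocker below 0.08 rad).
It fails at once if the round key is pressed (over 2 mm) while the power is off or the square key is not down (value of joint spin_key above 0.002 m and (value of joint rocker below 0.08 rad or value of joint lock_key below 0.003 m)).
It fails at once if the bar or the cross key is pressed (over 2 mm) (value of joint any of bar_key, cross_key above 0.002 m).
It fails at once if a bystander is lifted, carried or pushed (over 20 mm) (distance of any of petri, film_roll, small_bottle, cryo, tape from where it was at the start of the episode above 0.02 m).
It also fails if it takes over 42 s, if anything falls off the work surface, if the arm or the gripper's body presses on something with over 40 N, if the wrist force passes 120 N, or if a joint passes its speed limit or range.

## Working session

There is one attempt and no reset: what is moved stays moved. The work goes in short steps, Python scripts to look and compute and a shell command to move; the robot and the scene stay as the last step left them, time stands still between calls to the robot, and variables do not carry over. Pictures are saved under pics/ and viewed, at most 10 in all, crops included, and the job is handed in when it is done.

```bash
mkdir -p pics
cat > h.py <<'E'
import numpy as np, cv2
from plant import r
from scipy.spatial.transform import Rotation as R
def snap(n,f,crop=None,s=1):
    im=r.capture(n)[:,:,::-1]
    if crop: x0,y0,x1,y1=crop; im=im[y0:y1,x0:x1]
    cv2.imwrite('pics/'+f,cv2.resize(im,None,fx=s,fy=s,interpolation=cv2.INTER_CUBIC))
def cam(n):
    c=r.camera_params(n);K=np.array(c['mtx'],float)
    if 'mount' in c:
        s=r.get_state();T=np.eye(4);T[:3,:3]=R.from_euler('xyz',s['eef_rot'],degrees=True).as_matrix();T[:3,3]=s['tcp_pos']
        C=T@np.array(c['mount']);return K,C[:3,:3],C[:3,3]
    M=cv2.Rodrigues(np.array(c['rvec'],float))[0];return K,M.T,-M.T@np.array(c['tvec'],float).ravel()
def ray(n,u,v):
    K,Rm,t=cam(n);d=Rm@np.linalg.inv(K)@[u,v,1];return t,d
def atz(n,u,v,z):
    t,d=ray(n,u,v);return t+d*(z-t[2])/d[2]
def tri(*obs):
    A=np.zeros((3,3));b=np.zeros(3)
    for t,d in obs:
        d=d/np.linalg.norm(d);P=np.eye(3)-np.outer(d,d);A+=P;b+=P@t
    return np.linalg.solve(A,b)
def proj(n,p):
    K,Rm,t=cam(n);q=K@(Rm.T@(np.array(p)-t));return q[:2]/q[2]
E
python3 - <<'E'
from h import *
print(r.get_state())
for n in('scene','side','wrist'):
    K,Rm,t=cam(n);print(n,K[0,0],t,Rm[:,2])
a=[r.capture(n)[:,:,::-1] for n in('scene','side','wrist')]
for n,i in zip(('scene','side','wrist'),a): cv2.imwrite(f'pics/{n}0.png',cv2.resize(i,(800,600),interpolation=cv2.INTER_CUBIC))
E
```

```text
{'time_s': 0.0, 'joints': array([ 8.15401698e+01,  2.05925868e+01,  6.34843702e-01, -1.94734811e-02,
       -7.01349518e+01, -1.65057289e+01]), 'qd': array([0.00380943, 0.06792861, 0.08632082, 0.00273976, 0.02420372,
       0.02111252]), 'joint_torque': array([-3.92526545e-04, -5.82717705e+01,  2.93058264e+01,  6.99741304e+00,
        6.99909084e-03, -1.47222440e-04]), 'tcp_pos': array([0.28474684, 0.6115132 , 0.24461981]), 'eef_rot': array([ 1.79905924e+02, -8.78622156e-03, -2.49721839e+01]), 'contact_force': array([ 0.05899337, -0.01206728,  0.73235996]), 'moment': array([-0.00151665, -0.01473005,  0.03034308]), 'gripper_force': 0.0, 'gripper_width': 0.08729511910004276}
scene 380.3519452812316 [0.76363746 0.66619111 1.11800163] [-0.26331792 -0.53948791 -0.79976025]
side 359.26656583066097 [0.72753258 0.77934722 1.18118649] [-0.21063404 -0.56839714 -0.79533514]
wrist 290.5282148407874 [0.34594599 0.58398447 0.38330076] [-0.22459035  0.10213437 -0.96908604]
```

View pics/scene0.png

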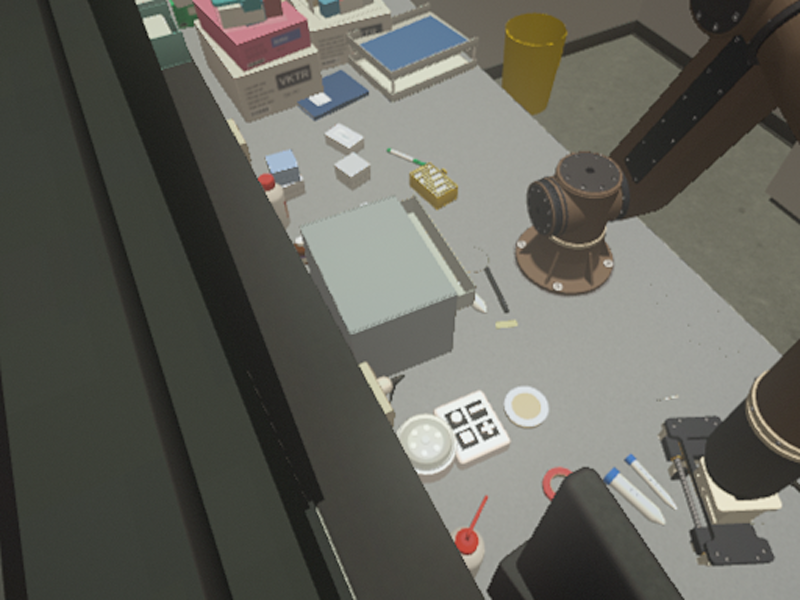

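View pics/side0.png

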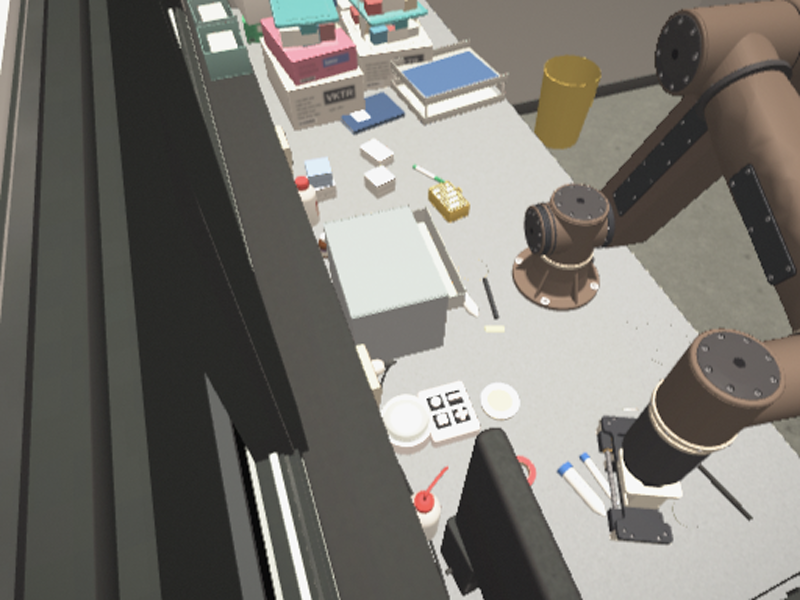

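View pics/wrist0.png

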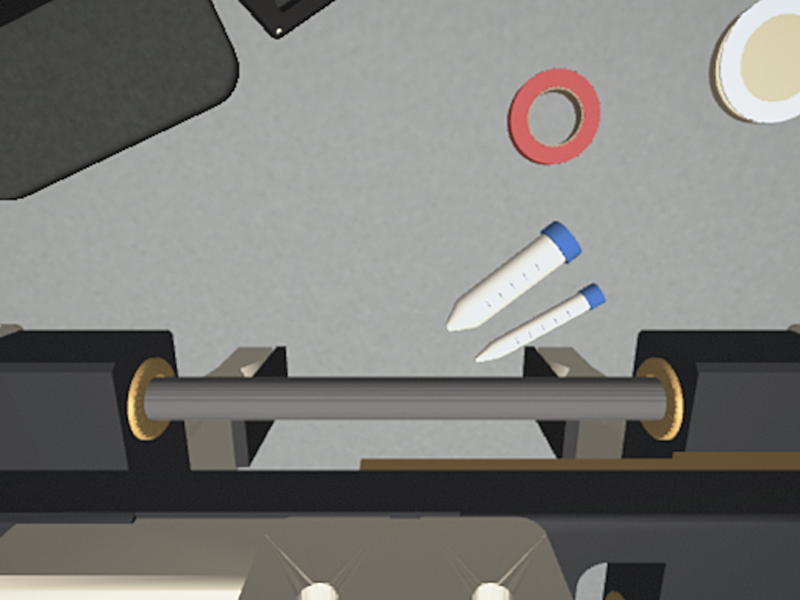

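The scene and side views show the centrifuge left of the cabinet. At 800-px scale in the scene view, the far row has round at (456,415) and square at (467,437). The near row has bar at (477,407) and cross at (488,428). The switch box is hidden behind the cabinet. A tall black object stands near (590,480) in the scene view.

Run:
```python
from h import *
k=.64
S={'round':(456,415),'bar':(477,407),'square':(467,437),'cross':(488,428),'bowl':(426,443)}
D={'round':(436,401),'bar':(455,397),'square':(442,419),'cross':(461,414),'bowl':(406,419)}
for n in S:
    a=np.array(S[n])*k;b=np.array(D[n])*k
    print(n,atz('scene',*a,.061).round(3),atz('side',*b,.061).round(3),tri(ray('scene',*a),ray('side',*b)).round(3))
print('black top',tri(ray('scene',585*k,470*k),ray('side',490*k,430*k)))
print('black bench',atz('wrist',238*k,70*k,0.0),atz('wrist',238*k,70*k,.15), 'sash', tri(ray('scene',315*k,500*k),ray('side',303*k,452*k)), atz('scene',315*k,500*k,.5))
print('tape',atz('wrist',555*k,116*k,0))
```

```text
round [0.46  0.263 0.061] [0.461 0.269 0.061] [0.448 0.246 0.014]
bar [0.416 0.268 0.061] [0.418 0.275 0.061] [0.403 0.253 0.017]
square [0.464 0.311 0.061] [0.465 0.314 0.061] [0.461 0.307 0.047]
cross [0.42  0.314 0.061] [0.422 0.317 0.061] [0.418 0.312 0.052]
bowl [0.538 0.286 0.061] [0.538 0.287 0.061] [0.536 0.283 0.052]
black top [0.54866548 0.57134827 0.61383517]
black bench [0.47928817 0.6625528  0.        ] [0.42714439 0.63183934 0.15      ] sash [0.76259751 0.30837685 0.11716068] [0.76290715 0.44520699 0.5       ]
tape [0.34491087 0.45256877 0.        ]
```

```bash
python3 -m pendant '[[5,45,-20,0,0,0],[25,90,-40,0,0,-0.08],[65,130,-60,0,0,-0.2],[105,165,-85,0,0,-0.32],[150,190,-85,0,0,-0.43],[190,210,-85,0,0,-0.436],[225,230,-85,0,0,-0.436],[236,234,-85,0,0,-0.436],[236,234,-85,0,0,-0.436],[236,234,-85,0,0,-0.436]]' 0 20
python3 - <<'E'
from h import *
print(cam('wrist'))
snap('wrist','w1.png',None,1.5625)
E
```

```text
time_s: 1.4
tcp_pos: [0.3998, 0.3007, 0.3304]
eef_rot: [180.0, 0.0, 0.0]
contact_force: [-0.5, -0.3, 0.2]
gripper_width: 0.0007
gripper_force: 0.0
(array([[290.52821484,   0.        , 258.91515263],
       [  0.        , 290.52821484, 193.88188524],
       [  0.        ,   0.        ,   1.        ]]), array([[-3.45167067e-05, -9.68861234e-01, -2.47604336e-01],
       [-9.99998845e-01,  4.09664193e-04, -1.46358943e-03],
       [ 1.51944969e-03,  2.47603999e-01, -9.68860130e-01]]), array([0.46716686, 0.30108041, 0.46901986]))
```

View pics/w1.png

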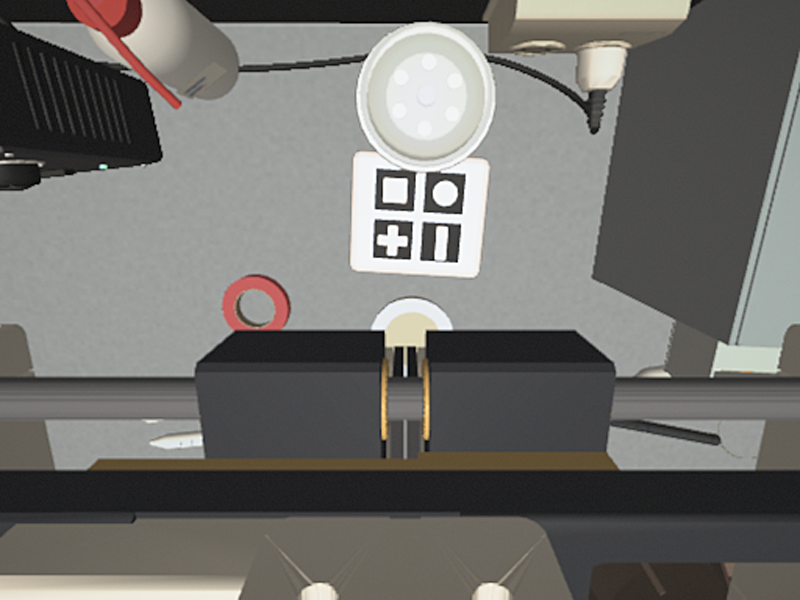

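The wrist view shows the keys clearly: square (395,190), round (445,193), cross (392,241), bar (441,243). The petri dish and tape are clear of them.

```bash
python3 - <<'E'
from h import *
for n,p in dict(sq=(395,190),rd=(445,193),cr=(392,241),bar=(441,243)).items():
    print(n,atz('wrist',p[0]*.64,p[1]*.64,.061).round(4))
E
python3 -m pendant '[[10,40,-15,0,0,0],[20,80,-30,0,0,0],[20,80,-30,0,0,0],[20,80,-30,0,0,0],[20,80,-30,0,0,0]]'
python3 - <<'E'
from h import *
print(cam('wrist')[2], r.get_state()['tcp_pos']); np.savez('w2.npz',C=cam('wrist')[2],Rm=cam('wrist')[1])
cv2.imwrite('pics/w2.png',r.capture('wrist')[:,:,::-1])
E
python3 -m pendant '[[25,130,-30,0,0,0],[35,190,-30,0,0,0],[45,250,-30,0,0,0],[50,310,-30,0,0,0],[50,370,-30,0,0,0],[50,430,-30,0,0,0],[45,490,-30,0,0,0],[35,540,-30,0,0,0],[20,580,-30,0,0,0],[0,610,-30,0,0,0],[0,610,-30,0,0,0],[0,610,-30,0,0,0]]'
python3 - <<'E'
from h import *
snap('wrist','w3.png',None,1.5625)
im=cv2.imread('pics/w2.png')
g=cv2.cvtColor(im,6)
z=np.load('w2.npz')
K=cam('wrist')[0];
def pr(p): q=K@(z['Rm'].T@(np.array(p)-z['C']));return q[:2]/q[2]
c=pr([.441,.29,.061]).astype(int);print(c)
x0,y0=c-[55,45]
cv2.imwrite('pics/w2c.png',cv2.resize(im[y0:y0+90,x0:x0+110],None,fx=6,fy=6,interpolation=cv2.INTER_CUBIC));print(x0,y0)
E
```

```text
sq [0.4645 0.309  0.061 ]
rd [0.462  0.2653 0.061 ]
cr [0.4201 0.3119 0.061 ]
bar [0.4183 0.2679 0.061 ]
time_s: 2.08
tcp_pos: [0.4197, 0.2209, 0.36]
eef_rot: [180.0, 0.0, 0.1]
contact_force: [-0.5, 0.5, 0.2]
gripper_width: 0.0003
gripper_force: 0.0
[0.48719498 0.22143326 0.49861606] [0.41974814 0.22093582 0.35999713]
time_s: 3.62
tcp_pos: [0.4205, -0.3897, 0.3899]
eef_rot: [-180.0, 0.0, -0.0]
contact_force: [-0.6, 0.5, -0.4]
gripper_width: 0.0007
gripper_force: 0.0
[212 151]
157 106
```

View pics/w3.png

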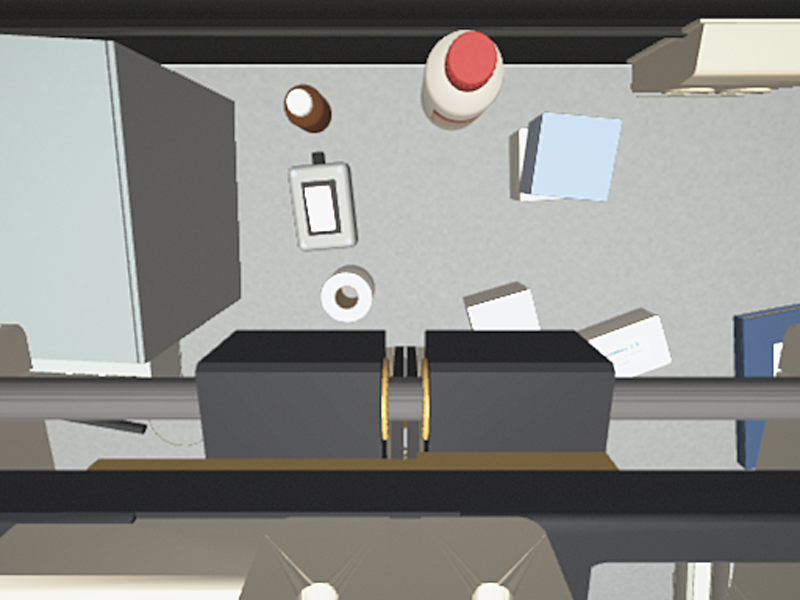

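View pics/w2c.png

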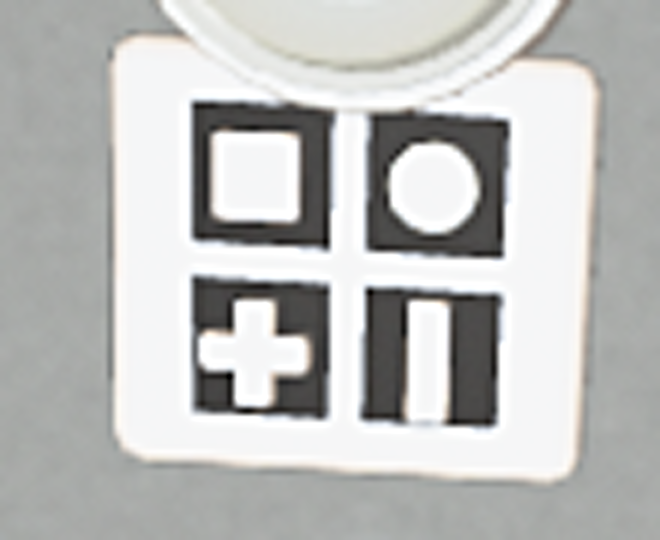

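In w2c, at ×6 with offset (157,106), the caps are square (256,176), round (433,187), cross (254,352) and bar (428,361). In w3 the rocker frame is centred near (322,208) at 800-px scale. The film roll is at (347,296) and the bottle at (307,107).

Run:
```python
from h import *
K=cam('wrist')[0];z=np.load('w2.npz');i=np.linalg.inv(K)
# w1 pose
C1=np.array([0.46716686,0.30108041,0.46901986]);R1=np.array([[-3.45e-05,-.968861234,-.247604336],[-.999998845,4.0966e-4,-1.46359e-3],[1.519e-3,.247604,-.96886]])
a=dict(sq=(395,190),rd=(445,193),cr=(392,241),bar=(441,243));b=dict(sq=(256,176),rd=(433,187),cr=(254,352),bar=(428,361))
for n in a:
    d1=R1@i@np.r_[np.array(a[n])*.64,1]; d2=z['Rm']@i@np.r_[np.array(b[n])/6+[157,106],1]
    print(n,tri((C1,d1),(z['C'],d2)).round(4),(C1+d1*(.061-C1[2])/d1[2]).round(4),(z['C']+d2*(.061-z['C'][2])/d2[2]).round(4))
for n,p,h in [('rk c',(322,208),.04),('far',(319.5,187),.05),('frame far',(318.5,180),.04),('frame near',(327,236),.04),('boxtl',(290,166),.036),('boxtr',(348,162),.036),('boxbr',(356,245),.036),('bottle cap',(300,101),.075),('roll',(346,294),.05),('drawer corner',(108,41),.21),('drawer near',(145,362),.21)]:
    print(n,atz('wrist',p[0]*.64,p[1]*.64,h).round(4))
```

```text
sq [0.4644 0.3088 0.0577] [0.4646 0.3088 0.061 ] [0.4644 0.3081 0.061 ]
rd [0.4618 0.2649 0.0586] [0.462  0.2651 0.061 ] [0.4618 0.2646 0.061 ]
cr [0.4198 0.3119 0.0555] [0.4202 0.3117 0.061 ] [0.4208 0.3108 0.061 ]
bar [0.4179 0.2674 0.0566] [0.4184 0.2678 0.061 ] [0.4185 0.2669 0.061 ]
rk c [ 0.4666 -0.3023  0.04  ]
far [ 0.4881 -0.3024  0.05  ]
frame far [ 0.4951 -0.2999  0.04  ]
frame near [ 0.4372 -0.3063  0.04  ]
boxtl [ 0.5092 -0.2702  0.036 ]
boxtr [ 0.5132 -0.3306  0.036 ]
boxbr [ 0.4271 -0.3367  0.036 ]
bottle cap [ 0.5653 -0.2924  0.075 ]
roll [ 0.3758 -0.3259  0.05  ]
drawer corner [ 0.5774 -0.2019  0.21  ]
drawer near [ 0.361  -0.1947  0.21  ]
```

```bash
python3 -m pendant '[[0,-25,50,0,0,0],[0,-50,100,0,0,0],[0,-75,150,0,0,0],[0,-75,150,0,0,0],[0,-75,150,0,0,0],[0,-75,150,0,0,0]]'
python3 - <<'E'
from h import *
c=proj('wrist',[.467,-.302,.045]).astype(int);x0,y0=c-[60,50];x0=max(x0,0);y0=max(y0,0);print(x0,y0)
snap('wrist','w4.png',(x0,y0,x0+120,y0+100),6)
E
```

```text
time_s: 4.42
tcp_pos: [0.4216, -0.3152, 0.2424]
eef_rot: [179.9, -0.2, 0.1]
contact_force: [-1.2, 0.4, 0.1]
gripper_width: 0.0005
gripper_force: 0.0
186 90
```

View pics/w4.png

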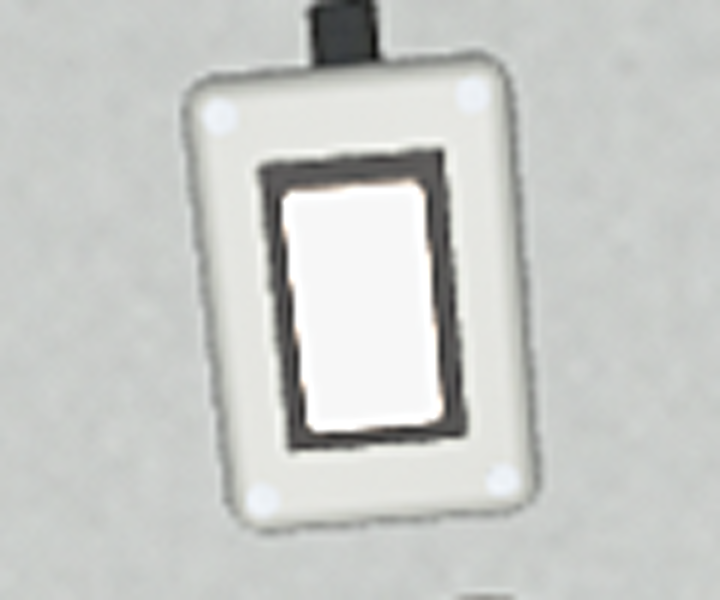

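The crop shows the rocker frame corners at (262,165), (440,152), (465,432) and (290,447), in ×6 pixels. The paddle's far edge is centred at (353,187).

Run:
```python
from h import *
for n,p,h in [('c',(364,299),.039),('frfar',(351,158),.039),('frnear',(377,440),.039),('far edge',(353,187),.050),('near edge',(373,425),.041),('boxTL',(219,118),.036),('boxBR',(501,480),.036)]:
    print(n,atz('wrist',p[0]/6+186,p[1]/6+90,h).round(4))
A=ray('wrist',364/6+186,299/6+90)[1];t=ray('wrist',0,0)[0]
```

```text
c [ 0.4666 -0.3015  0.039 ]
frfar [ 0.4929 -0.2993  0.039 ]
frnear [ 0.4392 -0.3037  0.039 ]
far edge [ 0.4876 -0.3001  0.05  ]
near edge [ 0.4425 -0.303   0.041 ]
boxTL [ 0.5003 -0.2741  0.036 ]
boxBR [ 0.4308 -0.3284  0.036 ]
```

```bash
python3 -m pendant '[[32,0,10,0,0,0],[64,0,30,0,0,0],[64,0,60,0,0,0],[64,0,90,0,0,0],[64,0,115,0,0,0],[64,0,135,0,0,0],[64,0,150,0,0,0],[64,0,150,0,0,0],[64,0,150,0,0,0]]'
```

```text
time_s: 5.6
tcp_pos: [0.4849, -0.3152, 0.0914]
eef_rot: [180.0, -0.1, 0.0]
contact_force: [0.6, -0.0, -0.2]
gripper_width: 0.0002
gripper_force: 0.0
```

```bash
python3 -m pendant '[[0,0,8,0,0,0],[0,0,14,0,0,0],[0,0,18,0,0,0],[0,0,21,0,0,0],[0,0,24,0,0,0],[0,0,26,0,0,0],[0,0,26,0,0,0],[0,0,26,0,0,0]]'
```

```text
time_s: 6.6
tcp_pos: [0.4852, -0.315, 0.0651]
eef_rot: [180.0, -0.1, 0.0]
contact_force: [3.4, 1.3, 4.2]
gripper_width: 0.0001
gripper_force: 2.1
```

```bash
python3 -m pendant '[[0,0,1,0,0,0],[0,0,2,0,0,0],[0,0,3,0,0,0],[0,0,4,0,0,0],[0,0,4,0,0,0],[0,0,4,0,0,0]]'
```

```text
time_s: 7.35
tcp_pos: [0.4858, -0.3153, 0.0624]
eef_rot: [179.9, -0.2, 0.1]
contact_force: [2.0, 3.5, 14.9]
gripper_width: 0.0003
gripper_force: 7.4
```

```bash
python3 -m pendant '[[0,0,1,0,0,0],[0,0,2,0,0,0],[0,0,2,0,0,0],[0,0,2,0,0,0]]'; python3 -m pendant '[[0,0,-15,0,0,0],[-10,0,-60,0,0,0],[-40,0,-115,0,0,0],[-65,0,-170,0,0,0],[-65,0,-180,0,0,0],[-65,0,-180,0,0,0],[-65,0,-180,0,0,0]]'
python3 - <<'E'
from h import *
c=proj('wrist',[.467,-.302,.045]).astype(int);x0,y0=c-[60,50];x0=max(x0,0);y0=max(y0,0);print(x0,y0)
snap('wrist','w5.png',(x0,y0,x0+120,y0+100),6)
E
```

```text
time_s: 7.85
tcp_pos: [0.486, -0.3157, 0.0618]
eef_rot: [179.9, -0.2, 0.1]
contact_force: [-1.3, 4.3, 25.8]
gripper_width: 0.0007
gripper_force: 17.2
time_s: 8.72
tcp_pos: [0.4185, -0.3145, 0.2368]
eef_rot: [-179.9, 0.2, -0.0]
contact_force: [1.1, -0.4, 0.0]
gripper_width: 0.0003
gripper_force: 0.0
187 86
```

View pics/w5.png

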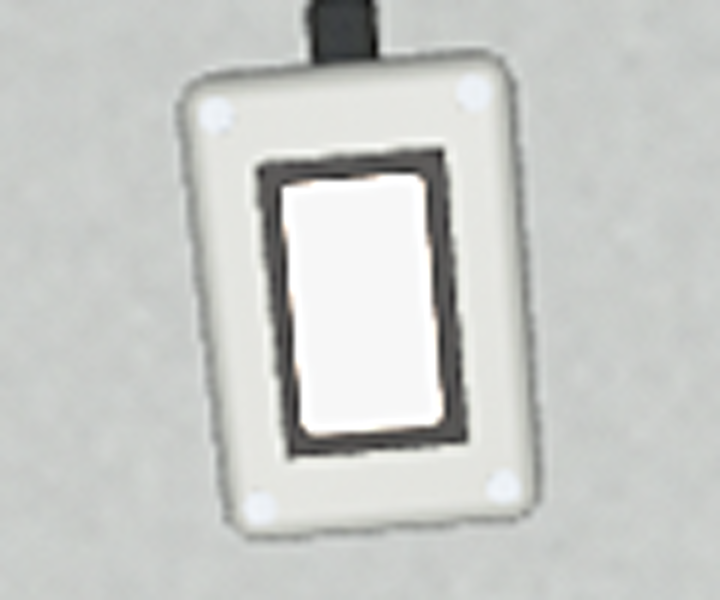

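Run:
```python
from h import *
y=np.radians(4.8)
for a in(-.2,0,.12,.2):
  o=[]
  for s in(23,-23):
    x=s*np.cos(a)+6.2*np.sin(a);z=40-s*np.sin(a)+6.2*np.cos(a)
    p=[.4664+x/1e3*np.cos(y),-.3015+x/1e3*np.sin(y),z/1e3];o.append(((proj('wrist',p)-[187,86])*6)[1].round(1))
  for s in(27,-27): o.append(((proj('wrist',[.4664+s/1e3*np.cos(y),-.3015+s/1e3*np.sin(y),.039])-[187,86])*6)[1].round(1))
  print(a,o)
print(r.get_state()['tcp_pos'])
```

```text
-0.2 [np.float64(189.0), np.float64(431.7), np.float64(157.7), np.float64(446.6)]
0 [np.float64(179.5), np.float64(430.9), np.float64(157.7), np.float64(446.6)]
0.12 [np.float64(176.4), np.float64(427.9), np.float64(157.7), np.float64(446.6)]
0.2 [np.float64(175.5), np.float64(424.9), np.float64(157.7), np.float64(446.6)]
[ 0.41859423 -0.31448844  0.23665083]
```

Run:
```python
import cv2,numpy as np
for f in('w4','w5'):
    g=cv2.cvtColor(cv2.imread(f'pics/{f}.png'),6)[130:480,230:490]
    d=(g<150).astype(np.uint8)
    n,l,s,c=cv2.connectedComponentsWithStats(d);k=1+np.argmax(s[1:,4])
    cs,h=cv2.findContours((l==k).astype(np.uint8),cv2.RETR_CCOMP,cv2.CHAIN_APPROX_NONE)
    for q in sorted(cs,key=cv2.contourArea)[-2:]:
        b=cv2.boxPoints(cv2.minAreaRect(q))+[230,130];b=b[np.argsort(b[:,1])]
        print(f,'far',b[:2].mean(0),'near',b[2:].mean(0),cv2.minAreaRect(q)[1:])
    # profile along centre line
    L=[cv2.getRectSubPix(g.astype(np.float32),(41,1),(float(364+(y-299)*26/282-230),float(y-130)))[0].mean() for y in range(140,465)]
    L=np.array(L);m=L<150;e=np.flatnonzero(np.diff(m.astype(int)))+140;print(e, 'paddle brightness', [L[y-140].round() for y in(200,250,300,350,400)])
```

```text
w4 far [350.54457092 181.94553375] near [375.42576599 430.75740051] ((250.05284118652344, 147.7630157470703), 84.2894058227539)
w4 far [350.68285942 154.43815613] near [375.21734619 446.26939392] ((292.8607177734375, 187.99171447753906), 85.19439697265625)
[155 183 427 444] paddle brightness [np.float32(249.0), np.float32(247.0), np.float32(247.0), np.float32(247.0), np.float32(247.0)]
w5 far [351.0009346  175.26077271] near [373.38368225 432.662323  ] ((258.37286376953125, 148.61309814453125), 85.03025817871094)
w5 far [349.35616875 153.89346313] near [376.04653931 451.93612671] ((299.2353515625, 192.2009735107422), 84.8826904296875)
[154 178 431 450] paddle brightness [np.float32(247.0), np.float32(247.0), np.float32(247.0), np.float32(247.0), np.float32(247.0)]
```

```bash
python3 -m pendant '[[-45,0,0,0,0,0],[-90,0,0,0,0,0],[-90,0,0,0,0,0],[-90,0,0,0,0,0],[-90,0,0,0,0,0]]'
python3 - <<'E'
from h import *
y=np.radians(4.8)
P=lambda s,z,yy=0:[.4664+s/1e3*np.cos(y)-yy/1e3*np.sin(y),-.3015+s/1e3*np.sin(y)+yy/1e3*np.cos(y),z/1e3]
print('frame',[proj('wrist',P(s,39)).round(1) for s in(27,-27)])
for a in(-.2,0,.12,.2):
    print(a,[proj('wrist',P(s*np.cos(a)+6.2*np.sin(a),40-s*np.sin(a)+6.2*np.cos(a))).round(1) for s in(23,-23)])
im=r.capture('wrist');g=cv2.cvtColor(im,7)
c=proj('wrist',P(0,42)).astype(int);x0,y0=c-[50,45];y0=max(y0,0);print(x0,y0)
cv2.imwrite('pics/w6.png',cv2.resize(im[y0:y0+90,x0:x0+100,::-1],None,fx=7,fy=6.5,interpolation=cv2.INTER_CUBIC)) if 0 else cv2.imwrite('pics/w6.png',cv2.resize(im[y0:y0+90,x0:x0+100,::-1],None,fx=6,fy=6,interpolation=cv2.INTER_CUBIC))
E
```

```text
time_s: 9.4
tcp_pos: [0.3299, -0.3149, 0.238]
eef_rot: [-180.0, 0.1, 0.0]
contact_force: [0.4, 0.7, -0.3]
gripper_width: 0.0006
gripper_force: 0.0
frame [array([243.9,  24.4]), array([248.7,  79.4])]
-0.2 [array([243.9,  27. ]), array([248.3,  75.9])]
0 [array([243.9,  26.5]), array([248.1,  74.5])]
0.12 [array([244. ,  26.7]), array([247.9,  73.2])]
0.2 [array([244.1,  27.1]), array([247.8,  72.2])]
196 6
```

View pics/w6.png

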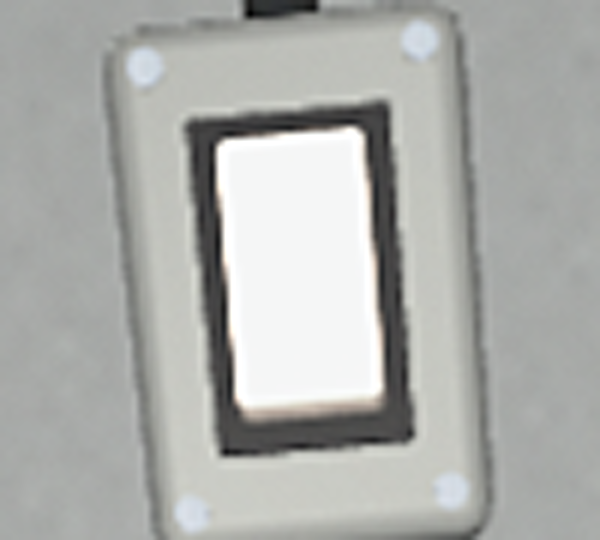

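The rocker's near end is now raised: its front face shows at (312,410), and the gap to the frame is 7.3 px against 7.2 px predicted for +0.2 rad. It is on, so I'm going back over the cabinet to the centrifuge.

```bash
python3 -m pendant '[[40,0,-45,0,0,0],[80,0,-90,0,0,0],[115,-15,-120,0,0,0],[130,-65,-120,0,0,0],[130,-125,-120,0,0,0],[130,-185,-120,0,0,0],[130,-245,-120,0,0,0],[130,-305,-120,0,0,0],[130,-365,-120,0,0,0],[130,-425,-120,0,0,0],[130,-485,-120,0,0,0],[131,-540,-120,0,0,0],[132,-590,-120,0,0,0],[132,-623,-100,0,0,0],[132,-623,-50,0,0,0],[132,-623,0,0,0,0],[132,-623,50,0,0,0],[132,-623,90,0,0,0],[132,-623,105,0,0,0],[132,-623,105,0,0,0]]'; python3 -m pendant '[[0,0,0,0,0,0],[0,0,0,0,0,0]]'
```

```text
time_s: 11.95
tcp_pos: [0.4612, 0.3083, 0.1331]
eef_rot: [179.9, 0.0, 0.0]
contact_force: [0.7, -0.2, -0.3]
gripper_width: 0.0002
gripper_force: 0.0
time_s: 12.2
tcp_pos: [0.4617, 0.3089, 0.1352]
eef_rot: [-179.9, -0.1, 0.0]
contact_force: [-0.8, 0.2, 0.9]
gripper_width: 0.0005
gripper_force: 0.0
```

```bash
python3 -m pendant '[[0,0,20,0,0,0],[0,0,38,0,0,0],[0,0,48,0,0,0],[0,0,48,0,0,0],[0,0,48,0,0,0]]';python3 -m pendant '[[0,0,3,0,0,0],[0,0,6,0,0,0],[0,0,8,0,0,0],[0,0,10,0,0,0],[0,0,11,0,0,0],[0,0,11,0,0,0],[0,0,11,0,0,0]]'
```

```text
time_s: 12.82
tcp_pos: [0.4615, 0.3086, 0.0864]
eef_rot: [-180.0, -0.0, 0.0]
contact_force: [-1.1, 0.0, 0.4]
gripper_width: 0.0009
gripper_force: 0.0
time_s: 13.7
tcp_pos: [0.4613, 0.3083, 0.0752]
eef_rot: [-180.0, -0.0, 0.0]
contact_force: [-2.5, -1.4, 8.2]
gripper_width: 0.0007
gripper_force: 4.5
```

```bash
python3 -m pendant '[[0,0,1,0,0,0],[0,0,2,0,0,0],[0,0,2,0,0,0],[0,0,2,0,0,0]]'
```

```text
time_s: 14.2
tcp_pos: [0.4613, 0.3084, 0.075]
eef_rot: [-180.0, -0.1, 0.1]
contact_force: [-8.6, -3.6, 26.0]
gripper_width: 0.0002
gripper_force: 13.1
```

```bash
python3 -m pendant '[[0,0,-15,0,0,0],[0,0,-35,0,0,0],[-1,20,-35,0,0,0],[-2,44,-35,0,0,0],[-2,44,-35,0,0,0],[-2,44,-25,0,0,0],[-2,44,-16,0,0,0],[-2,44,-16,0,0,0],[-2,44,-16,0,0,0]]';python3 - <<'E'
from h import *
snap('scene','s2.png',(240,220,350,310),6)
E
```

```text
time_s: 15.32
tcp_pos: [0.4591, 0.2643, 0.0883]
eef_rot: [180.0, 0.0, 0.0]
contact_force: [-0.4, 0.7, -0.6]
gripper_width: 0.0003
gripper_force: 0.0
```

View pics/s2.png

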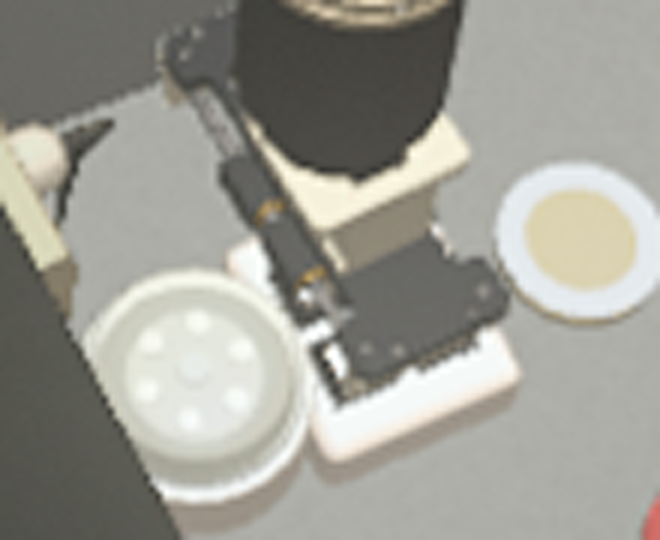

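The view shows the gripper over the deck with the keys hidden, and the petri dish unmoved. Pressing the round key next.

```bash
python3 -m pendant '[[0,0,4,0,0,0],[0,0,7,0,0,0],[0,0,10,0,0,0],[0,0,12,0,0,0],[0,0,14,0,0,0],[0,0,15,0,0,0],[0,0,15,0,0,0],[0,0,15,0,0,0],[0,0,15,0,0,0]]'
```

```text
time_s: 16.5
tcp_pos: [0.4592, 0.2642, 0.0751]
eef_rot: [-180.0, -0.0, 0.0]
contact_force: [-7.4, -1.9, 19.3]
gripper_width: 0.0004
gripper_force: 9.6
```

```bash
python3 -m pendant '[[0,0,0,0,0,0],[0,0,0,0,0,0],[0,0,0,0,0,0],[0,0,0,0,0,0]]'; python3 -c "
from plant import r
print(r.close_job())"
```

```text
time_s: 17.0
tcp_pos: [0.4592, 0.2642, 0.0751]
eef_rot: [-180.0, -0.0, 0.0]
contact_force: [-7.5, -2.4, 18.9]
gripper_width: 0.0003
gripper_force: 9.6
the job is handed in; nothing more can be done
None
```

I handed in the job at 17.0 s with the rocker switched on, the square key pushed down to its stop, and the fingers holding the round key down at about 19 N; the hand-in returned no verdict.

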